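# Return the polishing bars to their own trays

### The arm

A 6-joint arm with a two-finger parallel gripper is mounted at the origin on the work surface. World frame = base frame: x ahead of the robot, y to its left, z up, the work surface at z = 0. Lengths are in m, angles in rad, forces in N, time in s.
With the tool pointing down it reaches from about 0.25 to 0.775 m from the base axis. Payload 4 kg.
Tool frame: the origin (TCP) lies between the finger pads; the fingertips stand 14 mm ahead of it and the grasp point (between the pads) lies 5 mm behind it (nose_length is the distance from the TCP to the fingertips, in m); z points along the fingers, y is the line along which they close (so a half turn about z gives the same grasp; the last joint's range is limited). The gripper opens to 94 mm and grips with 3 to 60 N. Pads are 16 mm wide; open, the fingers measure 119 mm over their backs; the gripper's body (75 mm by 177 mm) begins 78 mm behind the grasp point.
Start: joints at [-1.449, 0.087, 1.371, -0, 1.684, -0.103], TCP at [0.123, -0.536, 0.188] pointing down, gripper open.
Joint ranges: [-3.1, 3.1], [-0.76, 2.03], [0.27, 2.55], [-1.08, 4.22], [0.17, 2.65], [-2.57, 2.57]. Speed limits (rad/s): [2.79, 2.79, 3.14, 3.14, 3.14, 3.14].

### API

Orientations are given as [roll, pitch, yaw] about the fixed x, y, z axes, in that order (R = Rz(yaw) Ry(pitch) Rx(roll)).
In Python, from bench import * gives the robot as it stands.
- The arm moves only by the tool move_arm, never from a script. Its argument "steps" is one flat list of numbers, 7 for each row, row after row: the turn, a rotation vector about the world's x, y, z in rad, then the shift along the world's x, y, z in m, then the opening, from 0 (shut) to 1 (fully open). A call has 1 to 12 rows; each row is the pose to reach, as a shift and turn from the pose commanded when the call began; what a row does not reach only later rows make up. A row lasts 1/10 s, in which the tool goes at most 50 mm and 8.59 degrees, less where a joint would pass 70% of its speed; a pose out of reach is approached as far as the arm can. A call with a gripper value outside its range is refused whole. The fingers move at their own pace and stop on an object; the grip force is fixed at half the most. Time passes only in rows, so rows that repeat a pose let the fingers close. It gives the time, the measured TCP pose, the force, the opening and the grip force at its end, in the units of the state.
- get_obs(): the state, without advancing time (a new reading comes with each control period).
- snapshot(name): name is "scene" or "top"; returns (picture, depth): 400x640x3 uint8, red, green, blue; 400x640 float32, m along the optical axis (not along the pixel's ray), 0 where there is no reading.
- camera_model(name): a dict with "fx", "fy", "cx", "cy" (pixels), "rvec" (rotation vector, rad) and "tvec" (3), from world to camera coordinates, as OpenCV has them. Camera axes: x right, y down, z forward; pixel columns grow to the right and rows downward; lengths in m; the calibration is good to about 2 mm. A picture is of the moment at which its call begins. camera_model takes no time and is no camera call.
- close_job(): hands the job in; it is judged then, once.
Trained networks look in the newest picture that a camera, given by its name, has taken for a name from the list of things; names that differ only in an ending like _2 or _b are one class to them, and where a whole thing is asked for, a point or a joint stands for the part that bears it (a point fixed in the world has none). Each returns a list of dicts, best first, with "score" (0 to 1); they miss things now and then, are a little off and sometimes report something else, mostly with a low value. They report only what shows in the picture. A call takes as long as a camera call. They do not tell look-alikes from the thing itself.
- silhouettes(camera, target): "pixels" (400x640 bool, what is visible of it) and "uv" ([column, row] in pixels, amid what is visible of it).
- spot_point(camera, target): "uv" ([column, row] in pixels: a listed point, or the origin of a listed thing).
The state is a dict: "time": time; "joint_positions": joint angles; "qvel": joint speeds; "joint_torque": joint torques, N m; "tool_pos": TCP position; "ee_rot": TCP orientation; "wrist_force": force on the tool from outside, world axes, zero at the start; "wrist_torque": the same for the moment, N m; "width": finger opening in m; "finger_force": force on a finger pad.
Only numpy, scipy, OpenCV 4.12 (cv2) and the standard library are available. Lean on these libraries where they do the work, as an engineer would, in place of code of your own. Each camera call takes 0.05 s, during which the arm holds its last target. There are 200 camera calls.

### The job

The three polishing bars have been put back in each other's trays: move each one to the tray whose felt wheel is stained its own colour, lying flat on the tray floor in front of the wheel and the same way up as now, parking a bar in the clean spare tray on the way. The compounds must not contaminate one another, so never let two bars touch; set each bar down gently rather than dropping it, and leave the jar, the charcoal block and the brush where they are.

Things in the scene. Friction and masses are not known exactly. Their poses are not given: they have to be found in the camera images.
- bar_red: Brick-red bar of red polishing compound, a block 92 mm long (its own y axis), 34 mm wide (x) and 38 mm high (z), 0.16 to 0.30 kg, hard and rigid, red all over but for a 26 mm band of pale paper wrapper near its +y end. Origin: centre of its underside. It starts lying flat in a tray of another colour, in front of the wheel.
- bar_green: Green bar of green polishing compound, a block 92 mm long (its own y axis), 34 mm wide (x) and 38 mm high (z), 0.16 to 0.30 kg, hard and rigid, green all over but for a 26 mm band of pale paper wrapper near its +y end. Origin: centre of its underside. It starts lying flat in a tray of another colour, in front of the wheel.
- bar_blue: Blue bar of blue polishing compound, a block 92 mm long (its own y axis), 34 mm wide (x) and 38 mm high (z), 0.16 to 0.30 kg, hard and rigid, blue all over but for a 26 mm band of pale paper wrapper near its +y end. Origin: centre of its underside. It starts lying flat in a tray of another colour, in front of the wheel.
- tray_red: Steel tray, fixed, 165 (its x) by 120 mm (y), rim 15 mm high, walls and floor 3 mm; fixed flat in it a felt wheel stained red, 66 mm across, its top 15 mm above the bench, centre x = +42 mm, 6 mm spindle end up to 20 mm. A bar lies along y in the bay before the wheel: bay centre x = -42 mm, y = 0, 88 (x) by 114 mm (y). Origin: underside centre, on the bench; -x is the front, robot side.
- tray_green: Steel tray, fixed, 165 (its x) by 120 mm (y), rim 15 mm high, walls and floor 3 mm; fixed flat in it a felt wheel stained green, 66 mm across, its top 15 mm above the bench, centre x = +42 mm, 6 mm spindle end up to 20 mm. A bar lies along y in the bay before the wheel: bay centre x = -42 mm, y = 0, 88 (x) by 114 mm (y). Origin: underside centre, on the bench; -x is the front, robot side.
- tray_blue: Steel tray, fixed, 165 (its x) by 120 mm (y), rim 15 mm high, walls and floor 3 mm; fixed flat in it a felt wheel stained blue, 66 mm across, its top 15 mm above the bench, centre x = +42 mm, 6 mm spindle end up to 20 mm. A bar lies along y in the bay before the wheel: bay centre x = -42 mm, y = 0, 88 (x) by 114 mm (y). Origin: underside centre, on the bench; -x is the front, robot side.
- tray_spare: The spare tray: the same pressed steel tray, fixed to the bench, 165 mm (x) by 120 mm (y), rim 15 mm high, walls and floor 3 mm thick, but clean and empty, without a wheel. Origin: centre of its underside, on the bench.
- jar: Loose closed glass jar with a brass lid, 62 mm diameter, 75 mm high, standing on the bench beyond the trays; not part of the job. Origin: centre of its underside.
- charcoal: Loose round grey charcoal soldering block, 68 mm diameter, 38 mm high, on the bench beyond the trays; not part of the job. Origin: centre of its underside.
- brush: Loose bench brush lying flat between the robot and the trays, about 175 mm long (its y), 26 mm wide, 20 mm high, wooden handle to -y, bristles to +y; not part of the job. Origin: on the bench under the point where handle and brass ferrule meet.
There are look-alikes about, which are no part of the job. What is shaped like the tray_blue but brown or pink is not meant.

How it is judged:
By the outcome, as a careful person would: the job done as asked, in the order asked, and still so for the second after the job is handed in, with the robot touching nothing.
It also fails if it takes over 99 s, if anything falls off the work surface, if the arm or the gripper's body presses on something with over 40 N, if the wrist force passes 120 N, or if a joint passes its speed limit or range.

## Working session

There is one attempt and no reset: what is moved stays moved. The work goes in short steps, Python scripts to look and compute and a tool call to move; the robot and the scene stay as the last step left them, time stands still between calls to the robot, and variables do not carry over. Pictures are saved under pics/ and viewed, at most 14 in all, crops included, and the job is handed in when it is done.

Besides the shell and the picture viewer there is one more tool, called after "Emit:" by a JSON object that holds its "op" and its "data". move_arm: Moves the arm, as the interface text tells. Its arguments: {"type":"object","properties":{"steps":{"type":"array"}},"required":["steps"]}

```bash
mkdir -p pics
cat > h.py <<'E'
from bench import *
import numpy as np, cv2
def cam(n):
    m=camera_model(n); R=cv2.Rodrigues(np.array(m["rvec"],float))[0]; return m,R,np.array(m["tvec"],float)
def pts(n,depth,mask=None):
    m,R,t=cam(n); v,u=np.nonzero((depth>0) if mask is None else (mask&(depth>0))); z=depth[v,u]
    c=np.stack([(u-m["cx"])/m["fx"]*z,(v-m["cy"])/m["fy"]*z,z],1); return (c-t)@R,u,v
def save(n,p): cv2.imwrite("pics/"+n,p[:,:,::-1])
E
python3 - <<'E'
from h import *
for n in("top","scene"):
    p,d=snapshot(n); save(n+"0.png",p); np.savez(n+"0.npz",p=p,d=d)
    m,R,t=cam(n); print(n,m["fx"],-R.T@t)
    for k in["bar_red","bar_green","bar_blue","tray_red","tray_green","tray_blue","tray_spare","jar","charcoal","brush"]:
        for s in silhouettes(n,k):
            w,_,_=pts(n,d,s["pixels"]); 
            print(k,round(s["score"],2),np.round(s["uv"]),s["pixels"].sum(),np.round(np.median(w,0),3) if len(w) else None)
o=get_obs();print(o["time"],o["tool_pos"],o["ee_rot"],o["width"])
E
```

```text
top 519.98702701604 [ 0.31920709 -0.06315374  1.69429643]
bar_red 0.55 [336. 174.] 321 [ 0.57  -0.116  0.039]
bar_green 0.88 [404. 208.] 318 [ 0.45  -0.337  0.04 ]
bar_blue 0.59 [266. 164.] 309 [0.602 0.113 0.039]
tray_red 0.72 [265. 147.] 1563 [0.655 0.105 0.005]
tray_red 0.23 [205. 207.] 1939 [0.464 0.309 0.003]
tray_green 0.67 [342. 154.] 1578 [ 0.63  -0.129  0.005]
tray_blue 0.97 [399. 188.] 1598 [ 0.51  -0.334  0.005]
tray_blue 0.79 [396. 261.] 1939 [ 0.272 -0.308  0.004]
tray_blue 0.67 [447. 132.] 1859 [ 0.707 -0.48   0.004]
tray_blue 0.42 [267. 147.] 1486 [0.657 0.101 0.005]
tray_spare 0.67 [203. 208.] 1980 [0.464 0.309 0.003]
jar 0.93 [207. 127.] 340 [0.709 0.292 0.071]
brush 0.58 [302. 226.] 355 [ 0.389 -0.01   0.017]
scene 401.6909734052182 [0.84308222 0.52232408 1.16354217]
bar_red 0.85 [287. 213.] 294 [ 0.578 -0.106  0.04 ]
bar_green 0.75 [287. 152.] 285 [ 0.458 -0.326  0.038]
bar_blue 0.58 [315. 274.] 403 [0.61  0.128 0.04 ]
tray_red 0.44 [315. 274.] 395 [0.611 0.131 0.04 ]
tray_green 0.81 [267. 218.] 1288 [ 0.635 -0.12   0.005]
tray_blue 0.97 [270. 166.] 923 [ 0.525 -0.321  0.005]
tray_blue 0.92 [332. 145.] 1093 [ 0.273 -0.304  0.004]
tray_blue 0.8 [208. 158.] 1316 [ 0.714 -0.474  0.004]
tray_spare 0.56 [386. 311.] 2440 [0.467 0.311 0.003]
jar 0.71 [311. 349.] 475 [0.721 0.308 0.073]
charcoal 0.85 [225. 199.] 379 [ 0.727 -0.256  0.036]
brush 0.8 [350. 217.] 380 [0.394 0.003 0.016]
1.1 [ 0.12261627 -0.53617297  0.18750429] [3.14150440e+00 1.10593514e-05 2.24826097e-01] 0.09411997534696233
```

Run:
```python
from h import *
p=np.load("top0.npz")["p"]; c=p[90:310,160:500]; save("c0.png",cv2.resize(c,None,fx=2.35,fy=2.35,interpolation=cv2.INTER_CUBIC))
```

```text
(no output)
```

View pics/c0.png

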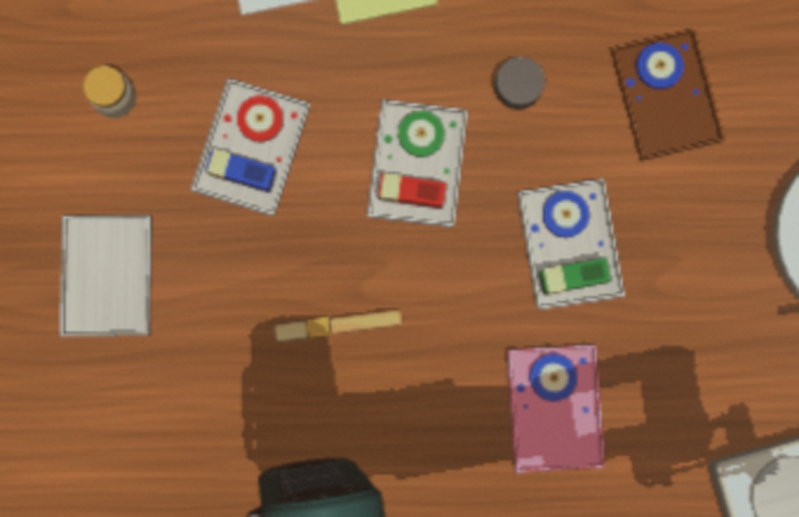

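The top picture shows the red-wheel tray (267,147) holding the blue bar, the green-wheel tray (342,154) the red bar, and the blue-wheel steel tray (399,188) the green bar. The spare is at (203,208). There are three candidates for tray_blue: steel at (399,188), pink at (396,261) and brown at (447,132). Only the steel one fits, since brown and pink are excluded. Next I'll measure the poses and confirm with an enlarged overlay.

```bash
cat >> h.py <<'E'
def rect(xy,long_is_y):
    (cx,cy),(w,h),a=cv2.minAreaRect((xy*1000).astype(np.float32)); b=cv2.boxPoints(((cx,cy),(w,h),a))
    e=b[1]-b[0];f=b[2]-b[1]; L=e if np.linalg.norm(e)>np.linalg.norm(f) else f
    ang=np.arctan2(L[1],L[0])-(np.pi/2 if long_is_y else 0); ang=(ang+np.pi/2)%np.pi-np.pi/2
    return np.round([cx,cy,np.degrees(ang),max(w,h),min(w,h)],1)
def bars(cams,names):
    for n in cams:
        p,d=snapshot(n); w,u,v=pts(n,d)
        for k,c in names.items():
            s=(np.hypot(*(w[:,:2]-c).T)<.07)&(w[:,2]>.03)&(w[:,2]<.055)
            print(n,k,rect(w[s][:,:2],True),s.sum(),np.round(np.median(w[s][:,2]),4))
    return p
E
python3 - <<'E'
from h import *
m,R,t=cam("top")
bars(("top","scene"),dict(red=(.57,-.116),green=(.45,-.337),blue=(.602,.113)))
f=np.load("top0.npz");p,d=f["p"],f["d"]; big=cv2.resize(p,None,fx=4,fy=4,interpolation=cv2.INTER_CUBIC)
sn=np.load("scene0.npz")
w,u,v=pts("top",d); ww,_,_=pts("scene",sn["d"])
print("bench z",np.median(w[:,2]),np.median(ww[:,2]))
for k,c in dict(red=(.65,.106),green=(.625,-.127),blue=(.505,-.334),spare=(.464,.309)).items():
    for nm,x in(("top",w),("scene",ww)):
        r=(np.hypot(*(x[:,:2]-c).T)<.115)
        s=r&(x[:,2]>.009)&(x[:,2]<.019); s2=r&(x[:,2]>.0018)
        print(nm,k,"rim",rect(x[s][:,:2],False),s.sum(),"all",rect(x[s2][:,:2],False))
        if nm=="top":
            q=rect(x[s][:,:2],False)
            b=cv2.boxPoints(((q[0]/1000,q[1]/1000),(.165,.12),float(q[2])))
            im=cv2.projectPoints(np.c_[b,np.full(4,.015)],np.array(m["rvec"],float),t,np.array([[m["fx"],0,m["cx"]],[0,m["fy"],m["cy"]],[0,0,1]]),None)[0]
            cv2.polylines(big,[np.int32(im*4+2)],True,(255,255,0),1)
save("c1.png",big[480:1000,760:1760][:, :][:, :800+0]);
E
```

```text
top red [ 572.4 -116.1   -9.3   91.5   35. ] 303 0.0399
top green [ 451.  -336.1    9.9   93.    34.9] 308 0.0404
top blue [605.5 119.8 -17.   92.8  35.1] 306 0.04
scene red [ 575.4 -113.2  -10.4   93.9   35.2] 269 0.04
scene green [ 453.6 -333.     9.7   92.9   36.8] 222 0.0389
scene blue [606.6 121.2 -17.7  94.5  34.7] 343 0.0401
bench z -0.00030025862607539424 -0.0004090433000180333
top red rim [645.5 108.   12.4 210.1 182.4] 487 all [648.4 106.4   2.  226.1 224.6]
scene red rim [642.7 109.6 -18.7 166.3 122.3] 620 all [653.5 105.7  69.9 226.5 221.7]
top green rim [ 628.6 -119.1  -32.5  215.1  202.4] 493 all [ 625.4 -127.4    4.4  225.8  223.6]
scene green rim [ 616.8 -122.7   -7.5  166.1  124.2] 497 all [ 624.6 -124.5    2.   223.   219. ]
top blue rim [ 501.  -337.4   37.3  204.2  190.1] 497 all [ 505.4 -335.4   77.   227.3  225.7]
scene blue rim [ 499.8 -333.1    7.4  166.   126.6] 426 all [ 506.  -331.5   70.4  219.9  219.5]
top spare rim [460.4 300.9 -29.8 200.6 194.3] 290 all [464.7 308.2  26.7 228.7 223.3]
scene spare rim [465.9 309.7  -0.7 168.  121.9] 288 all [465.4 309.1 -27.6 224.8 222.3]
```

View pics/c1.png

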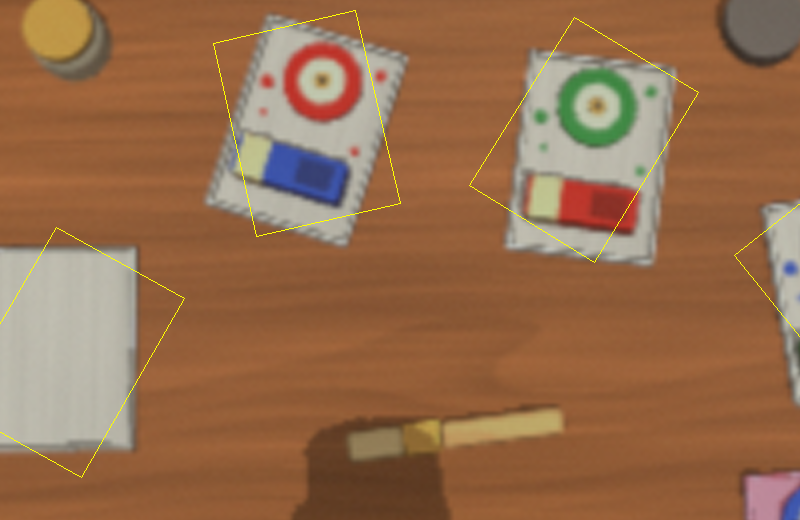

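The overlay boxes from the top-view rim are wrong because of depth noise. The scene view fits well. I'll refine the trays in the top view by colour contour.

Run:
```python
from h import *
f=np.load("top0.npz");p=f["p"]; m,R,t=cam("top"); C=-R.T@t
S=4; big=cv2.resize(p,None,fx=S,fy=S,interpolation=cv2.INTER_CUBIC); hsv=cv2.cvtColor(big,cv2.COLOR_RGB2HSV)
wood=(hsv[...,0]<16)&(hsv[...,1]>90)&(hsv[...,1]<190)
K=np.array([[m["fx"],0,m["cx"]],[0,m["fy"],m["cy"]],[0,0,1]])
def ray(uv,z):
    q=np.c_[(uv[:,0]-m["cx"])/m["fx"],(uv[:,1]-m["cy"])/m["fy"],np.ones(len(uv))]@R
    return (C+q*((z-C[2])/q[:,2])[:,None])[:,:2]
gray=((hsv[...,1]<75)&(hsv[...,2]>90)).astype(np.uint8)
gray=cv2.morphologyEx(gray,cv2.MORPH_OPEN,np.ones((7,7)))
n,lab=cv2.connectedComponents(gray)
out=big.copy()
for k,uv in dict(red=(265,155),green=(342,150),blue=(399,195),spare=(203,208)).items():
    mk=np.zeros_like(gray); cv2.circle(mk,(uv[0]*S,uv[1]*S),33*S,1,-1)
    ids,cnt=np.unique(lab[(mk>0)&(lab>0)],return_counts=True); i=ids[cnt.argmax()]
    v,u=np.nonzero(lab==i); uvp=np.c_[(u-1.5)/S,(v-1.5)/S]
    q=rect(ray(uvp,.012),False); print(k,q)
    b=cv2.boxPoints(((q[0]/1000,q[1]/1000),(.165,.12),float(q[2])))
    im=cv2.projectPoints(np.c_[b,np.full(4,.012)],np.array(m["rvec"],float),t,K,None)[0]
    cv2.polylines(out,[np.int32(im*S+2)],True,(255,255,0),1)
    if k!="spare":  # wheel spindle end: white hub amid wheel
        H={"red":(0,6,174),"green":(55,80,0),"blue":(105,125,0)}[k]
        h=hsv[...,0]; wm=((h>=H[0])&(h<=H[1]))|((h>=H[2])&(H[2]>0)); wm&=(hsv[...,1]>150)&(hsv[...,2]>90)&(mk>0)
        nn,l2,st,ce=cv2.connectedComponentsWithStats(wm.astype(np.uint8)); a=[j for j in range(1,nn)]
        j=max(a,key=lambda j:st[j,4]); v,u=np.nonzero(l2==j); (cu,cv_),r=cv2.minEnclosingCircle(np.c_[u,v].astype(np.float32))
        wc=ray(np.array([[cu/S-.4,cv_/S-.4]]),.015)[0]; a=np.radians(q[2])
        print("  wheel",np.round(wc*1000,1),"r px",r/S,"tray from wheel",np.round(wc*1000-42*np.array([np.cos(a),np.sin(a)]),1))
save("c2.png",cv2.resize(out[400:1000,640:1760],None,fx=.71,fy=.71,interpolation=cv2.INTER_AREA))
```

```text
red [640.2 108.2 -18.2 168.  122.7]
  wheel [679.4  95. ] r px 9.460476875305176 tray from wheel [639.5 108.1]
green [ 613.6 -124.2   -7.9  168.2  123.2]Traceback (most recent call last):
  File "<stdin>", line 25, in <module>
ValueError: max() iterable argument is empty
```

Run:
```python
from h import *
f=np.load("top0.npz");p=f["p"]; m,R,t=cam("top"); C=-R.T@t
S=4; big=cv2.resize(p,None,fx=S,fy=S,interpolation=cv2.INTER_CUBIC); hsv=cv2.cvtColor(big,cv2.COLOR_RGB2HSV)
K=np.array([[m["fx"],0,m["cx"]],[0,m["fy"],m["cy"]],[0,0,1]])
def ray(uv,z):
    q=np.c_[(uv[:,0]-m["cx"])/m["fx"],(uv[:,1]-m["cy"])/m["fy"],np.ones(len(uv))]@R
    return (C+q*((z-C[2])/q[:,2])[:,None])[:,:2]
gray=((hsv[...,1]<75)&(hsv[...,2]>90)).astype(np.uint8)
gray=cv2.morphologyEx(gray,cv2.MORPH_OPEN,np.ones((7,7)))
n,lab=cv2.connectedComponents(gray); out=big.copy()
for k,uv in dict(red=(265,155),green=(342,150),blue=(399,195),spare=(203,208)).items():
    mk=np.zeros_like(gray); cv2.circle(mk,(uv[0]*S,uv[1]*S),33*S,1,-1)
    ids,cnt=np.unique(lab[(mk>0)&(lab>0)],return_counts=True); i=ids[cnt.argmax()]
    v,u=np.nonzero(lab==i); q=rect(ray(np.c_[(u-1.5)/S,(v-1.5)/S],.012),False); a=np.radians(q[2])
    print(k,q,"bay",q[:2]-42*np.array([np.cos(a),np.sin(a)]))
    b=cv2.boxPoints(((q[0]/1000,q[1]/1000),(.165,.12),float(q[2])))
    im=cv2.projectPoints(np.c_[b,np.full(4,.012)],np.array(m["rvec"],float),t,K,None)[0]
    cv2.polylines(out,[np.int32(im*S+2)],True,(255,255,0),1)
save("c2.png",cv2.resize(out[400:1000,640:1760],None,fx=.71,fy=.71,interpolation=cv2.INTER_AREA))
```

```text
red [640.2 108.2 -18.2 168.  122.7] bay [600.30117384 121.31806658]
green [ 613.6 -124.2   -7.9  168.2  123.2] bay [ 571.99860254 -118.42732907]
blue [ 496.9 -334.7    7.8  168.7  124.3] bay [ 455.2885907  -340.40005404]
spare [463.4 308.5  -0.5 166.  123.5] bay [421.40159923 308.86651449]
```

View pics/c2.png

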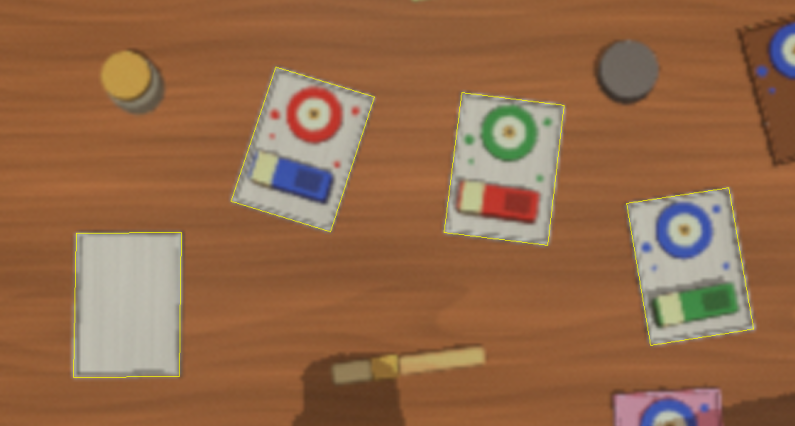

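Emit:
{"op": "move_arm", "data": {"steps": [0,0,0,0,0,0.05,0.6,0,0,0,0,0,0.08,0.6]}}

```text
time: 1.4
tool_pos: [0.1225, -0.5355, 0.2681]
ee_rot: [-3.14, -0.0, 0.225]
wrist_force: [0.4, -1.0, 1.7]
width: 0.0813
finger_force: 0.0
```

The overlays now fit all four trays, and the steel blue-wheel tray at crop (683,265) is confirmed as tray_blue. First move: the blue bar to the spare tray.

Emit:
{"op": "move_arm", "data": {"steps": [0,0,1.04,0.483,0.657,0,0.6,0,0,1.04,0.483,0.657,0,0.6,0,0,1.04,0.483,0.657,0,0.6,0,0,1.04,0.483,0.657,0,0.6,0,0,1.04,0.483,0.657,0,0.6,0,0,1.04,0.483,0.657,0,0.6,0,0,1.04,0.483,0.657,0,0.6,0,0,1.04,0.483,0.657,0,0.6,0,0,1.04,0.483,0.657,0,0.6,0,0,1.04,0.483,0.657,0,0.6,0,0,1.04,0.483,0.657,0,0.6,0,0,1.04,0.483,0.657,0,0.6]}}

```text
time: 2.6
tool_pos: [0.4789, -0.0508, 0.2679]
ee_rot: [3.14, 0.0, 1.265]
wrist_force: [0.2, -1.3, 0.1]
width: 0.0559
finger_force: 0.0
```

Emit:
{"op": "move_arm", "data": {"steps": [0,0,0,0.127,0.171,0,0.6,0,0,0,0.127,0.171,0,0.6,0,0,0,0.127,0.171,0,0.6,0,0,0,0.127,0.171,0,0.6,0,0,0,0.127,0.171,0,0.6,0,0,0,0.127,0.171,-0.16,0.6,0,0,0,0.127,0.171,-0.16,0.6,0,0,0,0.127,0.171,-0.16,0.6,0,0,0,0.127,0.171,-0.16,0.6,0,0,0,0.127,0.171,-0.16,0.6]}}

```text
time: 3.6
tool_pos: [0.6035, 0.1175, 0.1057]
ee_rot: [-3.137, 0.002, 1.264]
wrist_force: [0.5, -0.2, 0.3]
width: 0.056
finger_force: 0.0
```

Emit:
{"op": "move_arm", "data": {"steps": [0,0,0,0.002,0.003,-0.03,0.6,0,0,0,0.002,0.003,-0.055,0.6,0,0,0,0.002,0.003,-0.068,0.6,0,0,0,0.002,0.003,-0.073,0.6,0,0,0,0.002,0.003,-0.073,0.6,0,0,0,0.002,0.003,-0.073,0.2,0,0,0,0.002,0.003,-0.073,0.2,0,0,0,0.002,0.003,-0.073,0.2,0,0,0,0.002,0.003,-0.073,0.2,0,0,0,0.002,0.003,-0.073,0.2,0,0,0,0.002,0.003,-0.073,0.2]}}

```text
time: 4.7
tool_pos: [0.607, 0.1213, 0.0345]
ee_rot: [3.142, 0.0, 1.265]
wrist_force: [-0.4, -0.2, 0.9]
width: 0.0189
finger_force: 0.0
```

Run:
```python
from h import *
p,d=snapshot("scene"); save("s1.png",cv2.resize(p[180:330,220:420],None,fx=4,fy=4,interpolation=cv2.INTER_CUBIC)); o=get_obs(); print(o["width"],o["finger_force"],o["tool_pos"])
```

```text
0.018906718268496745 0.0 [0.60694609 0.12122768 0.03444329]
```

View pics/s1.png

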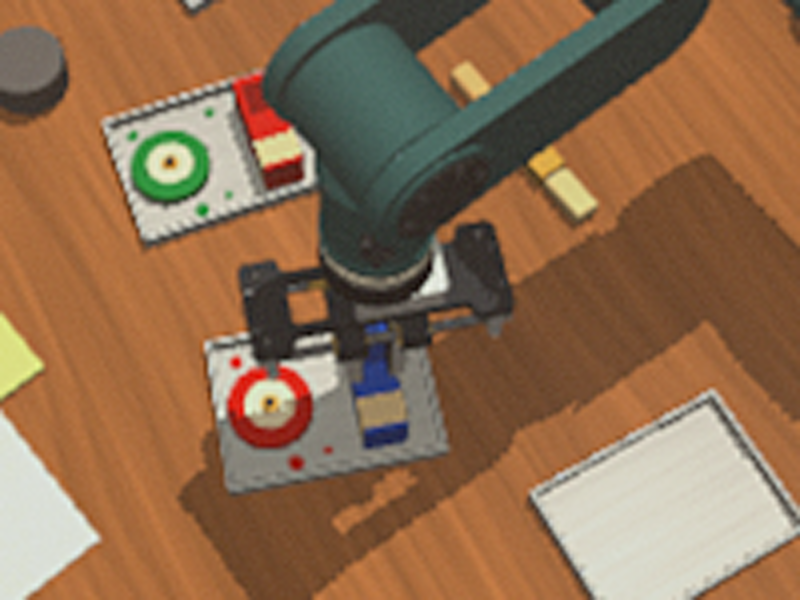

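The fingers straddle the blue bar (picture ~375,350), yet the width reads 19 mm with no force. I'll close further and see.

Emit:
{"op": "move_arm", "data": {"steps": [0,0,0,0,0,0,0,0,0,0,0,0,0,0,0,0,0,0,0,0,0,0,0,0,0,0,0,0]}}

```text
time: 5.15
tool_pos: [0.607, 0.1212, 0.0345]
ee_rot: [3.142, 0.0, 1.265]
wrist_force: [-0.2, 0.6, -0.7]
width: 0.0006
finger_force: 0.0
```

Run:
```python
from h import *
o=get_obs(); print({k:np.round(o[k],3) for k in o})
for n in("top","scene"):
    p,d=snapshot(n); w,u,v=pts(n,d)
    hs=cv2.cvtColor(p,cv2.COLOR_RGB2HSV)[v,u]
    s=(np.hypot(*(w[:,:2]-(.606,.12)).T)<.07)&(w[:,2]>.02)&(w[:,2]<.06)&(hs[:,0]>105)&(hs[:,0]<125)&(hs[:,1]>140)
    print(n,rect(w[s][:,:2],True),s.sum(),np.median(w[s][:,2]))
save("s2.png",cv2.resize(p[240:300,280:360],None,fx=8,fy=8,interpolation=cv2.INTER_CUBIC))
```

```text
{'time': np.float64(5.15), 'joint_positions': array([ 0.106,  0.313,  1.413, -0.   ,  1.416,  0.412]), 'qvel': array([ 0.001, -0.001, -0.001, -0.003,  0.   , -0.001]), 'joint_torque': array([ 2.0000e-03, -4.1732e+01, -2.8521e+01,  7.4000e-02, -1.4000e-02,
       -0.0000e+00]), 'tool_pos': array([0.607, 0.121, 0.034]), 'ee_rot': array([3.142, 0.   , 1.265]), 'wrist_force': array([-0.157,  0.647, -0.693]), 'wrist_torque': array([-0.064, -0.024,  0.116]), 'finger_force': np.float64(0.0), 'width': np.float64(0.001)}
top [592.9  82.6  89.3  32.4  10. ] 34 0.03938919900682242
scene [612.1 139.2 -19.2  58.7  32.4] 54 0.040315644108940195
```

View pics/s2.png

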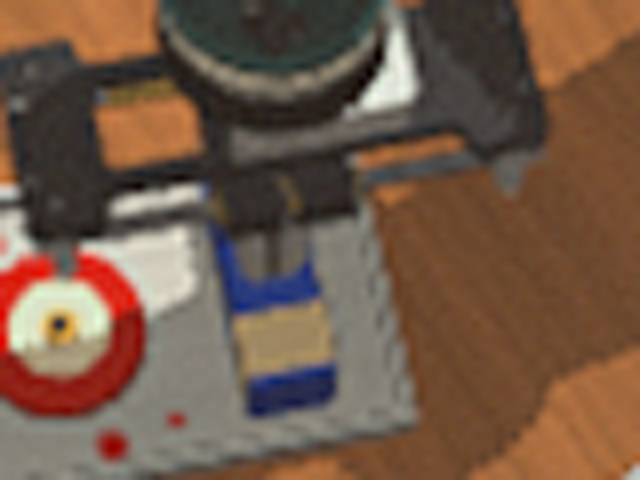

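The fingers have closed above the bar: the grey tips at crop (270,265) end over its top. I'll measure the real tip height.

Run:
```python
from h import *
p,d=snapshot("scene"); w,u,v=pts("scene",d)
W=np.full(d.shape+(3,),np.nan); W[v,u]=w
for r in range(262,284,2):
    print(r,[ (int(c),)+tuple((W[r,c]*1000).round()) for c in (310,313,316,319)])
for uv in((287,272),(340,262)): pass
print("prong left",[tuple((W[r,288]*1000).round()) for r in range(266,278,2)],"right",[tuple((W[r,344]*1000).round()) for r in range(258,266,2)])
```

```text
262 [(310, np.float64(626.0), np.float64(138.0), np.float64(174.0)), (313, np.float64(619.0), np.float64(143.0), np.float64(174.0)), (316, np.float64(611.0), np.float64(145.0), np.float64(171.0)), (319, np.float64(605.0), np.float64(150.0), np.float64(174.0))]
264 [(310, np.float64(628.0), np.float64(143.0), np.float64(172.0)), (313, np.float64(621.0), np.float64(147.0), np.float64(172.0)), (316, np.float64(615.0), np.float64(151.0), np.float64(173.0)), (319, np.float64(607.0), np.float64(155.0), np.float64(172.0))]
266 [(310, np.float64(631.0), np.float64(148.0), np.float64(172.0)), (313, np.float64(624.0), np.float64(152.0), np.float64(173.0)), (316, np.float64(616.0), np.float64(153.0), np.float64(166.0)), (319, np.float64(609.0), np.float64(158.0), np.float64(168.0))]
268 [(310, np.float64(633.0), np.float64(151.0), np.float64(166.0)), (313, np.float64(625.0), np.float64(153.0), np.float64(163.0)), (316, np.float64(616.0), np.float64(155.0), np.float64(156.0)), (319, np.float64(609.0), np.float64(159.0), np.float64(157.0))]
270 [(310, np.float64(621.0), np.float64(129.0), np.floa
[... 1644 characters left out ...]
oat64(151.0), np.float64(40.0)), (319, np.float64(604.0), np.float64(155.0), np.float64(39.0))]
prong left [(np.float64(686.0), np.float64(129.0), np.float64(195.0)), (np.float64(688.0), np.float64(132.0), np.float64(191.0)), (np.float64(689.0), np.float64(134.0), np.float64(184.0)), (np.float64(689.0), np.float64(133.0), np.float64(168.0)), (np.float64(689.0), np.float64(132.0), np.float64(152.0)), (np.float64(672.0), np.float64(84.0), np.float64(14.0))] right [(np.float64(544.0), np.float64(178.0), np.float64(187.0)), (np.float64(545.0), np.float64(179.0), np.float64(177.0)), (np.float64(543.0), np.float64(179.0), np.float64(161.0)), (np.float64(498.0), np.float64(129.0), np.float64(0.0))]
```

The tips are near z≈0.053, while the reported TCP implies 0.0205. The z reading or the tool length is therefore about 30 mm off. I'll raise the arm and measure the offset properly.

Emit:
{"op": "move_arm", "data": {"steps": [0,0,0,0,0,0.03,0,0,0,0,0,0,0.06,0,0,0,0,0,0,0.06,0,0,0,0,0,0,0.06,0]}}

```text
time: 5.7
tool_pos: [0.6075, 0.1213, 0.0953]
ee_rot: [3.14, -0.001, 1.265]
wrist_force: [-0.5, 0.2, -0.6]
width: 0.0004
finger_force: 0.0
```

Run:
```python
from h import *
o=get_obs(); T=o["tool_pos"]; print(T,o["joint_positions"])
m,R,t=cam("scene"); K=np.array([[m["fx"],0,m["cx"]],[0,m["fy"],m["cy"]],[0,0,1]])
ds=[]
for i in range(4): p,d=snapshot("scene"); ds.append(np.where(d>0,d,np.nan))
d=np.nan_to_num(np.nanmedian(ds,0))
w,u,v=pts("scene",d)
s=(np.hypot(*(w[:,:2]-T[:2]).T)<.02)&(w[:,2]>.06)&(w[:,2]<.2)
for a in np.unique(v[s]): 
    k=s&(v==a); print(a,u[k].min(),u[k].max(),np.round(w[k].mean(0)*1000))
for dz in(-.014,.01,.02,.03): print(dz,cv2.projectPoints(np.array([[T[0]+.0024,T[1]+.0076,T[2]+dz]]),np.array(m["rvec"],float),t,K,None)[0].ravel())
p,d=snapshot("top");w,u,v=pts("top",d)
```

```text
[0.60752697 0.12127408 0.09532027] [ 1.05593441e-01  2.72633493e-01  1.33908272e+00 -8.99014134e-05
  1.52781100e+00  4.11551303e-01]
258 316 316 [605. 134. 168.]
259 316 316 [605. 134. 162.]
260 314 318 [605. 134. 155.]
261 309 318 [611. 132. 151.]
262 309 318 [611. 132. 144.]
263 309 317 [612. 131. 138.]
264 309 317 [612. 131. 131.]
265 310 317 [611. 132. 125.]
266 310 316 [611. 130. 113.]
267 312 313 [614. 131. 112.]
-0.014 [313.11188217 270.00982175]
0.01 [313.18698459 266.66918707]
0.02 [313.2190723  265.24189204]
0.03 [313.25164317 263.79310561]
```

The tips sit about 8 mm above the reported TCP, not 14 mm below, so I'll aim about 20 mm lower, gradually.

Emit:
{"op": "move_arm", "data": {"steps": [0,0,0,0,0,0,0.6,0,0,0,0,0,0,0.6,0,0,0,0,0,0,0.6,0,0,0,0,0,0,0.6,0,0,0,0,0,0,0.6,0,0,0,0,0,-0.03,0.6,0,0,0,0,0,-0.05,0.6,0,0,0,0,0,-0.06,0.6,0,0,0,0,0,-0.068,0.6,0,0,0,0,0,-0.074,0.6,0,0,0,0,0,-0.078,0.6,0,0,0,0,0,-0.081,0.6]}}

```text
time: 7.15
tool_pos: [0.6075, 0.1213, 0.014]
ee_rot: [3.14, -0.0, 1.265]
wrist_force: [-0.9, 0.0, -0.3]
width: 0.0567
finger_force: 0.0
```

Emit:
{"op": "move_arm", "data": {"steps": [0,0,0,0,0,0,0.6,0,0,0,0,0,0,0.2,0,0,0,0,0,0,0.2,0,0,0,0,0,0,0.2,0,0,0,0,0,0,0.2,0,0,0,0,0,0,0.2,0,0,0,0,0,0,0.2]}}

```text
time: 7.85
tool_pos: [0.607, 0.1213, 0.0139]
ee_rot: [3.141, -0.0, 1.265]
wrist_force: [-1.8, 0.7, 1.3]
width: 0.0334
finger_force: 30.0
```

Emit:
{"op": "move_arm", "data": {"steps": [0,0,0,0,0,0.01,0.2,0,0,0,0,0,0.03,0.2,0,0,0,0,0,0.06,0.2,0,0,0,0,0,0.09,0.2,0,0,0,0,0,0.11,0.2,0,0,0,0,0,0.12,0.2,0,0,0,0,0,0.12,0.2]}}

```text
time: 8.55
tool_pos: [0.6079, 0.1213, 0.1352]
ee_rot: [3.138, -0.001, 1.265]
wrist_force: [0.8, -0.0, -2.8]
width: 0.0336
finger_force: 30.0
```

Emit:
{"op": "move_arm", "data": {"steps": [0,0,0.04,-0.02,0.026,0,0.2,0,0,0.08,-0.04,0.053,0,0.2,0,0,0.12,-0.06,0.08,0,0.2,0,0,0.16,-0.08,0.106,0,0.2,0,0,0.2,-0.1,0.132,0,0.2,0,0,0.24,-0.12,0.16,0,0.2,0,0,0.28,-0.135,0.18,0,0.2,0,0,0.295,-0.142,0.188,0,0.2,0,0,0.295,-0.142,0.188,0,0.2,0,0,0.295,-0.142,0.188,0,0.2]}}

```text
time: 9.55
tool_pos: [0.4652, 0.3083, 0.1327]
ee_rot: [-3.141, 0.002, 1.559]
wrist_force: [-0.9, 0.7, -2.2]
width: 0.0338
finger_force: 30.0
```

Run:
```python
from h import *
o=get_obs(); print(o["tool_pos"],o["ee_rot"],o["width"],o["wrist_force"])
p,d=snapshot("scene"); save("s3.png",cv2.resize(p[180:400,200:520],None,fx=2.4,fy=2.4,interpolation=cv2.INTER_CUBIC))
```

```text
[0.46524978 0.30829818 0.13265201] [-3.14110708e+00  1.54108327e-03  1.55881264e+00] 0.03375897036464587 [-0.94619103  0.67667455 -2.17215211]
```

View pics/s3.png

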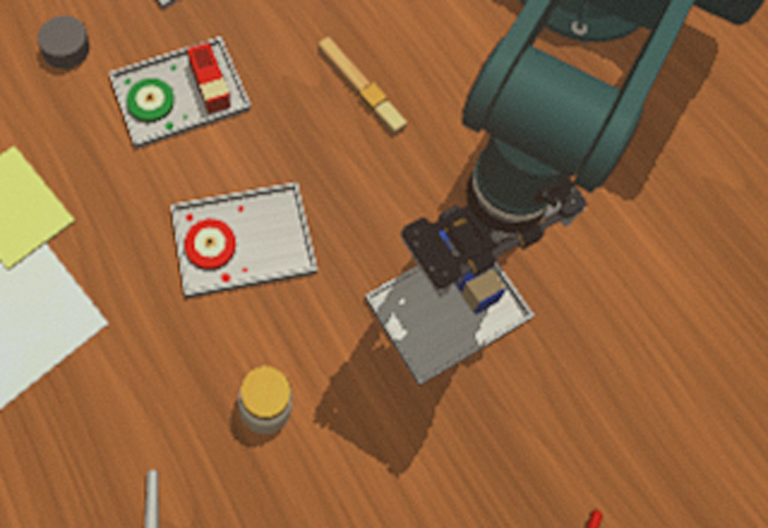

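The bar is held level over the spare tray (crop 485,290). Lowering it slowly, checking the force near the floor.

Emit:
{"op": "move_arm", "data": {"steps": [0,0,0,0,0,-0.03,0.2,0,0,0,0,0,-0.06,0.2,0,0,0,0,0,-0.085,0.2,0,0,0,0,0,-0.1,0.2,0,0,0,0,0,-0.108,0.2,0,0,0,0,0,-0.112,0.2,0,0,0,0,0,-0.112,0.2]}}

```text
time: 10.3
tool_pos: [0.4656, 0.3092, 0.022]
ee_rot: [3.141, -0.0, 1.559]
wrist_force: [0.6, 0.5, -2.3]
width: 0.0333
finger_force: 30.0
```

Emit:
{"op": "move_arm", "data": {"steps": [0,0,0,0,0,-0.001,0.2,0,0,0,0,0,-0.002,0.2,0,0,0,0,0,-0.003,0.2,0,0,0,0,0,-0.004,0.2,0,0,0,0,0,-0.004,0.2]}}

```text
time: 10.8
tool_pos: [0.4649, 0.3093, 0.0175]
ee_rot: [3.142, 0.0, 1.56]
wrist_force: [0.5, 0.1, -2.0]
width: 0.0336
finger_force: 30.0
```

Emit:
{"op": "move_arm", "data": {"steps": [0,0,0,0,0,-0.001,0.2,0,0,0,0,0,-0.002,0.2,0,0,0,0,0,-0.003,0.2,0,0,0,0,0,-0.003,0.2,0,0,0,0,0,-0.003,0.2]}}

```text
time: 11.3
tool_pos: [0.4649, 0.3092, 0.0144]
ee_rot: [-3.142, 0.0, 1.56]
wrist_force: [-0.4, 0.1, -1.9]
width: 0.0335
finger_force: 30.0
```

Emit:
{"op": "move_arm", "data": {"steps": [0,0,0,0,0,-0.0005,0.2,0,0,0,0,0,-0.001,0.2,0,0,0,0,0,-0.001,0.2]}}

```text
time: 11.6
tool_pos: [0.4651, 0.3093, 0.0139]
ee_rot: [3.141, -0.0, 1.56]
wrist_force: [-0.7, 0.2, -0.9]
width: 0.0334
finger_force: 30.0
```

Emit:
{"op": "move_arm", "data": {"steps": [0,0,0,0,0,-0.0007,0.2,0,0,0,0,0,-0.0007,0.2,0,0,0,0,0,-0.0007,0.2]}}

```text
time: 11.9
tool_pos: [0.4651, 0.3093, 0.0139]
ee_rot: [3.141, -0.0, 1.56]
wrist_force: [-2.9, -1.4, 6.0]
width: 0.0337
finger_force: 30.0
```

Contact came at the same reported z as the grasp (0.0139). Releasing, lifting and going to the red bar.

Emit:
{"op": "move_arm", "data": {"steps": [0,0,0,0,0,0,0.6,0,0,0,0,0,0,0.6,0,0,0,0,0,0,0.6,0,0,0,0,0,0,0.6,0,0,0,0,0,0.02,0.6,0,0,0,0,0,0.05,0.6,0,0,0,0,0,0.09,0.6,0,0,0,0,0,0.12,0.6,0,0,0,0,0,0.12,0.6]}}

```text
time: 12.8
tool_pos: [0.468, 0.3109, 0.1387]
ee_rot: [3.132, -0.005, 1.56]
wrist_force: [0.7, -0.4, 0.3]
width: 0.0564
finger_force: 0.0
```

Emit:
{"op": "move_arm", "data": {"steps": [0,0,-0.162,0.109,-0.424,0,0.6,0,0,-0.162,0.109,-0.424,0,0.6,0,0,-0.162,0.109,-0.424,0,0.6,0,0,-0.162,0.109,-0.424,0,0.6,0,0,-0.162,0.109,-0.424,0,0.6,0,0,-0.162,0.109,-0.424,0,0.6,0,0,-0.162,0.109,-0.424,0,0.6,0,0,-0.162,0.109,-0.424,0,0.6,0,0,-0.162,0.109,-0.424,0,0.6,0,0,-0.162,0.109,-0.424,0,0.6,0,0,-0.162,0.109,-0.424,0,0.6,0,0,-0.162,0.109,-0.424,0,0.6]}}

```text
time: 14.0
tool_pos: [0.5734, -0.1136, 0.1318]
ee_rot: [-3.14, -0.001, 1.399]
wrist_force: [-0.6, 0.3, 0.7]
width: 0.0565
finger_force: 0.0
```

Run:
```python
from h import *
o=get_obs(); print(o["tool_pos"],o["ee_rot"],o["width"],o["wrist_force"])
bars(("top","scene"),dict(blue=(.465,.309)))
```

```text
[ 0.57344256 -0.11360893  0.13181606] [-3.13996328e+00 -7.52726247e-04  1.39875630e+00] 0.056460600786072124 [-0.58663153  0.32842135  0.6642864 ]
top blue [463.3 306.9  -0.6  92.8  32.7] 320 0.0399
scene blue [4.672e+02 3.093e+02 2.000e-01 9.200e+01 3.550e+01] 400 0.04
```

Emit:
{"op": "move_arm", "data": {"steps": [0,0,0,0,-0.001,-0.04,0.6,0,0,0,0,-0.001,-0.075,0.6,0,0,0,0,-0.001,-0.097,0.6,0,0,0,0,-0.001,-0.11,0.6,0,0,0,0,-0.001,-0.118,0.6,0,0,0,0,-0.001,-0.118,0.6,0,0,0,0,-0.001,-0.118,0.2,0,0,0,0,-0.001,-0.118,0.2,0,0,0,0,-0.001,-0.118,0.2,0,0,0,0,-0.001,-0.118,0.2,0,0,0,0,-0.001,-0.118,0.2,0,0,0,0,-0.001,-0.118,0.2]}}

```text
time: 15.3
tool_pos: [0.5745, -0.116, 0.016]
ee_rot: [3.14, 0.0, 1.398]
wrist_force: [-1.7, 0.8, 5.8]
width: 0.0337
finger_force: 30.0
```

Emit:
{"op": "move_arm", "data": {"steps": [0,0,0,0,0,0.01,0.2,0,0,0,0,0,0.03,0.2,0,0,0,0,0,0.06,0.2,0,0,0,0,0,0.09,0.2,0,0,0,0,0,0.11,0.2,0,0,0,0,0,0.12,0.2,0,0,0,0,0,0.12,0.2]}}

```text
time: 16.0
tool_pos: [0.5748, -0.116, 0.1362]
ee_rot: [3.139, 0.0, 1.398]
wrist_force: [-0.3, 0.0, -1.6]
width: 0.0333
finger_force: 30.0
```

Emit:
{"op": "move_arm", "data": {"steps": [0,0,-0.02,0.004,0.03,0,0.2,0,0,-0.04,0.008,0.065,0,0.2,0,0,-0.06,0.012,0.1,0,0.2,0,0,-0.09,0.016,0.14,0,0.2,0,0,-0.12,0.02,0.18,0,0.2,0,0,-0.14,0.024,0.215,0,0.2,0,0,-0.148,0.027,0.238,0,0.2,0,0,-0.148,0.027,0.238,0,0.2,0,0,-0.148,0.027,0.238,0,0.2,0,0,-0.148,0.027,0.238,0,0.2]}}

```text
time: 17.0
tool_pos: [0.6005, 0.1211, 0.1336]
ee_rot: [-3.14, 0.001, 1.249]
wrist_force: [-0.9, -0.2, -1.9]
width: 0.0335
finger_force: 30.0
```

Emit:
{"op": "move_arm", "data": {"steps": [0,0,0,0,0,-0.03,0.2,0,0,0,0,0,-0.06,0.2,0,0,0,0,0,-0.085,0.2,0,0,0,0,0,-0.1,0.2,0,0,0,0,0,-0.108,0.2,0,0,0,0,0,-0.112,0.2,0,0,0,0,0,-0.113,0.2,0,0,0,0,0,-0.113,0.2]}}

```text
time: 17.8
tool_pos: [0.602, 0.1223, 0.0231]
ee_rot: [3.139, -0.001, 1.25]
wrist_force: [0.1, -0.3, -1.9]
width: 0.0336
finger_force: 30.0
```

Emit:
{"op": "move_arm", "data": {"steps": [0,0,0,0,0,-0.001,0.2,0,0,0,0,0,-0.002,0.2,0,0,0,0,0,-0.003,0.2,0,0,0,0,0,-0.004,0.2,0,0,0,0,0,-0.005,0.2,0,0,0,0,0,-0.0055,0.2,0,0,0,0,0,-0.0055,0.2]}}

```text
time: 18.5
tool_pos: [0.6009, 0.1222, 0.0162]
ee_rot: [-3.142, 0.0, 1.25]
wrist_force: [-0.1, 0.1, -1.8]
width: 0.0333
finger_force: 30.0
```

Emit:
{"op": "move_arm", "data": {"steps": [0,0,0,0,0,-0.0005,0.2,0,0,0,0,0,-0.001,0.2,0,0,0,0,0,-0.001,0.2]}}

```text
time: 18.8
tool_pos: [0.6011, 0.1223, 0.0161]
ee_rot: [3.141, -0.0, 1.25]
wrist_force: [-2.6, -0.2, 2.4]
width: 0.0338
finger_force: 30.0
```

Emit:
{"op": "move_arm", "data": {"steps": [0,0,0,0,0,0,0.6,0,0,0,0,0,0,0.6,0,0,0,0,0,0,0.6,0,0,0,0,0,0,0.6,0,0,0,0,0,0.02,0.6,0,0,0,0,0,0.05,0.6,0,0,0,0,0,0.09,0.6,0,0,0,0,0,0.12,0.6,0,0,0,0,0,0.12,0.6]}}

```text
time: 19.7
tool_pos: [0.6044, 0.1227, 0.1418]
ee_rot: [3.131, -0.005, 1.25]
wrist_force: [-0.1, 0.0, 0.2]
width: 0.056
finger_force: 0.0
```

Emit:
{"op": "move_arm", "data": {"steps": [0,0,0.492,-0.149,-0.457,0,0.6,0,0,0.492,-0.149,-0.457,0,0.6,0,0,0.492,-0.149,-0.457,0,0.6,0,0,0.492,-0.149,-0.457,0,0.6,0,0,0.492,-0.149,-0.457,0,0.6,0,0,0.492,-0.149,-0.457,0,0.6,0,0,0.492,-0.149,-0.457,0,0.6,0,0,0.492,-0.149,-0.457,0,0.6,0,0,0.492,-0.149,-0.457,0,0.6,0,0,0.492,-0.149,-0.457,0,0.6,0,0,0.492,-0.149,-0.457,0,0.6,0,0,0.492,-0.149,-0.457,0,0.6]}}

```text
time: 20.9
tool_pos: [0.4512, -0.3348, 0.1337]
ee_rot: [-3.141, -0.002, 1.74]
wrist_force: [0.7, 1.0, -0.8]
width: 0.0561
finger_force: 0.0
```

Run:
```python
from h import *
o=get_obs(); print(o["tool_pos"],o["ee_rot"],o["width"],o["wrist_force"])
p=bars(("scene","top"),dict(red=(.602,.122),blue=(.465,.309)))
save("t3.png",cv2.resize(p[90:310,160:500],None,fx=2.35,fy=2.35,interpolation=cv2.INTER_CUBIC))
```

```text
[ 0.45115408 -0.33484629  0.1336868 ] [-3.14052173e+00 -2.49681713e-03  1.73976638e+00] 0.05605635146848212 [ 0.68374977  1.02776819 -0.83823385]
scene red [602.6 124.2 -18.2  94.   34. ] 343 0.0402
scene blue [ 4.671e+02  3.095e+02 -1.000e-01  9.180e+01  3.490e+01] 401 0.0403
top red [599.4 121.5 -19.   92.1  35. ] 306 0.0399
top blue [463.5 306.9  -1.   92.5  33.1] 318 0.0398
```

View pics/t3.png

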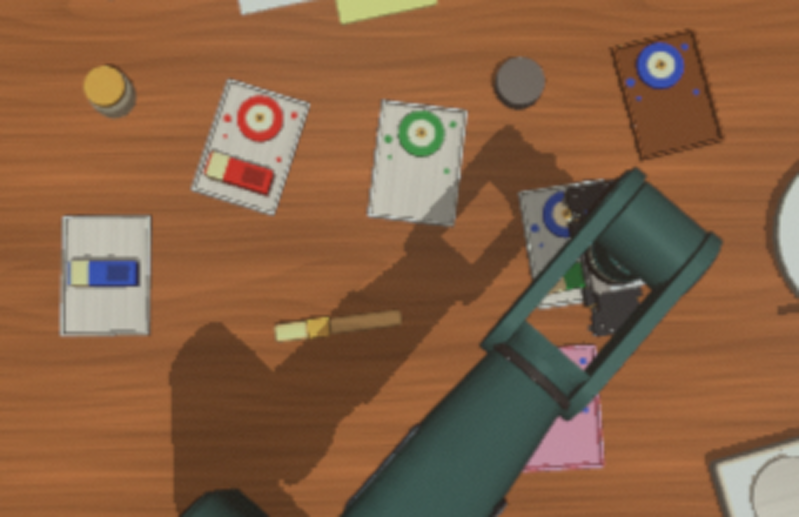

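The red bar lies in the red-wheel tray (crop 240,173) and the blue bar in the spare (105,272). Now gripping green.

Emit:
{"op": "move_arm", "data": {"steps": [0,0,0,0.001,0,-0.04,0.6,0,0,0,0.001,0,-0.075,0.6,0,0,0,0.001,0,-0.097,0.6,0,0,0,0.001,0,-0.11,0.6,0,0,0,0.001,0,-0.118,0.6,0,0,0,0.001,0,-0.118,0.6,0,0,0,0.001,0,-0.118,0.2,0,0,0,0.001,0,-0.118,0.2,0,0,0,0.001,0,-0.118,0.2,0,0,0,0.001,0,-0.118,0.2,0,0,0,0.001,0,-0.118,0.2,0,0,0,0.001,0,-0.118,0.2]}}

```text
time: 22.2
tool_pos: [0.4531, -0.3355, 0.0185]
ee_rot: [3.141, 0.002, 1.742]
wrist_force: [-2.9, 1.4, 5.5]
width: 0.0332
finger_force: 30.0
```

Emit:
{"op": "move_arm", "data": {"steps": [0,0,0,0,0,0.01,0.2,0,0,0,0,0,0.03,0.2,0,0,0,0,0,0.06,0.2,0,0,0,0,0,0.09,0.2,0,0,0,0,0,0.11,0.2,0,0,0,0,0,0.12,0.2,0,0,0,0,0,0.12,0.2]}}

```text
time: 22.9
tool_pos: [0.4537, -0.3351, 0.1386]
ee_rot: [3.14, 0.002, 1.742]
wrist_force: [-0.2, -0.7, -1.7]
width: 0.0335
finger_force: 30.0
```

Emit:
{"op": "move_arm", "data": {"steps": [0,0,-0.04,0.015,0.027,0,0.2,0,0,-0.08,0.033,0.06,0,0.2,0,0,-0.13,0.052,0.095,0,0.2,0,0,-0.18,0.072,0.13,0,0.2,0,0,-0.23,0.092,0.165,0,0.2,0,0,-0.27,0.108,0.195,0,0.2,0,0,-0.306,0.12,0.217,0,0.2,0,0,-0.306,0.12,0.217,0,0.2,0,0,-0.306,0.12,0.217,0,0.2,0,0,-0.306,0.12,0.217,0,0.2]}}

```text
time: 23.9
tool_pos: [0.5721, -0.1185, 0.1361]
ee_rot: [-3.139, 0.0, 1.435]
wrist_force: [-0.7, 0.3, -1.7]
width: 0.0334
finger_force: 30.0
```

Emit:
{"op": "move_arm", "data": {"steps": [0,0,0,0,0,-0.03,0.2,0,0,0,0,0,-0.06,0.2,0,0,0,0,0,-0.085,0.2,0,0,0,0,0,-0.1,0.2,0,0,0,0,0,-0.108,0.2,0,0,0,0,0,-0.112,0.2,0,0,0,0,0,-0.113,0.2,0,0,0,0,0,-0.113,0.2]}}

```text
time: 24.7
tool_pos: [0.5739, -0.1181, 0.0255]
ee_rot: [3.139, 0.0, 1.436]
wrist_force: [0.4, -0.0, -1.8]
width: 0.0334
finger_force: 30.0
```

Emit:
{"op": "move_arm", "data": {"steps": [0,0,0,0,0,-0.001,0.2,0,0,0,0,0,-0.002,0.2,0,0,0,0,0,-0.003,0.2,0,0,0,0,0,-0.004,0.2,0,0,0,0,0,-0.005,0.2,0,0,0,0,0,-0.0055,0.2,0,0,0,0,0,-0.0055,0.2]}}

```text
time: 25.4
tool_pos: [0.5729, -0.1177, 0.0187]
ee_rot: [-3.141, -0.0, 1.436]
wrist_force: [0.9, 0.3, -1.6]
width: 0.0333
finger_force: 30.0
```

Emit:
{"op": "move_arm", "data": {"steps": [0,0,0,0,0,-0.0005,0.2,0,0,0,0,0,-0.001,0.2,0,0,0,0,0,-0.001,0.2]}}

```text
time: 25.7
tool_pos: [0.5731, -0.1178, 0.0185]
ee_rot: [3.141, 0.0, 1.436]
wrist_force: [-2.1, 0.8, 3.3]
width: 0.0327
finger_force: 30.0
```

Emit:
{"op": "move_arm", "data": {"steps": [0,0,0,0,0,0,0.6,0,0,0,0,0,0,0.6,0,0,0,0,0,0,0.6,0,0,0,0,0,0,0.6,0,0,0,0,0,0.02,0.6,0,0,0,0,0,0.05,0.6,0,0,0,0,0,0.09,0.6,0,0,0,0,0,0.12,0.6,0,0,0,0,0,0.12,0.6]}}

```text
time: 26.6
tool_pos: [0.5763, -0.1188, 0.144]
ee_rot: [3.13, 0.002, 1.436]
wrist_force: [0.4, -0.5, 0.2]
width: 0.0565
finger_force: 0.0
```

Emit:
{"op": "move_arm", "data": {"steps": [0,0,0.124,-0.108,0.427,0,0.6,0,0,0.124,-0.108,0.427,0,0.6,0,0,0.124,-0.108,0.427,0,0.6,0,0,0.124,-0.108,0.427,0,0.6,0,0,0.124,-0.108,0.427,0,0.6,0,0,0.124,-0.108,0.427,0,0.6,0,0,0.124,-0.108,0.427,0,0.6,0,0,0.124,-0.108,0.427,0,0.6,0,0,0.124,-0.108,0.427,0,0.6,0,0,0.124,-0.108,0.427,0,0.6,0,0,0.124,-0.108,0.427,0,0.6,0,0,0.124,-0.108,0.427,0,0.6]}}

```text
time: 27.8
tool_pos: [0.465, 0.3081, 0.1369]
ee_rot: [-3.141, 0.001, 1.559]
wrist_force: [-0.7, 0.4, 0.8]
width: 0.0562
finger_force: 0.0
```

Run:
```python
from h import *
o=get_obs(); print(o["tool_pos"],o["ee_rot"],o["width"])
bars(("scene","top"),dict(red=(.602,.122),green=(.573,-.118)))
```

```text
[0.46501419 0.30809628 0.136863  ] [-3.14062714e+00  1.30422401e-03  1.55883586e+00] 0.05618752277140631
scene red [602.4 124.7 -18.6  93.   34.5] 340 0.0401
scene green [ 575.4 -115.1   -8.4   93.1   33.9] 265 0.04
top red [600.1 121.5 -18.9  93.1  35.1] 310 0.0397
top green [ 571.5 -119.2   -8.1   91.7   34.7] 307 0.0398
```

Green is well placed. Picking the blue bar from the spare tray.

Emit:
{"op": "move_arm", "data": {"steps": [0,0,0,0,0,-0.04,0.6,0,0,0,0,0,-0.075,0.6,0,0,0,0,0,-0.097,0.6,0,0,0,0,0,-0.112,0.6,0,0,0,0,0,-0.121,0.6,0,0,0,0,0,-0.121,0.6,0,0,0,0,0,-0.121,0.2,0,0,0,0,0,-0.121,0.2,0,0,0,0,0,-0.121,0.2,0,0,0,0,0,-0.121,0.2,0,0,0,0,0,-0.121,0.2,0,0,0,0,0,-0.121,0.2]}}

```text
time: 29.1
tool_pos: [0.4656, 0.3097, 0.0181]
ee_rot: [3.14, -0.001, 1.56]
wrist_force: [-0.8, -0.8, 5.1]
width: 0.0336
finger_force: 30.0
```

Emit:
{"op": "move_arm", "data": {"steps": [0,0,0,0,0,0.01,0.2,0,0,0,0,0,0.03,0.2,0,0,0,0,0,0.06,0.2,0,0,0,0,0,0.09,0.2,0,0,0,0,0,0.11,0.2,0,0,0,0,0,0.13,0.2,0,0,0,0,0,0.13,0.2]}}

```text
time: 29.8
tool_pos: [0.4665, 0.31, 0.1499]
ee_rot: [3.137, -0.003, 1.56]
wrist_force: [0.8, 0.6, -2.3]
width: 0.0336
finger_force: 30.0
```

Emit:
{"op": "move_arm", "data": {"steps": [0,0,0.005,0,-0.02,0,0.2,0,0,0.01,0,-0.05,0,0.2,0,0,0.02,-0.001,-0.085,0,0.2,0,0,0.03,-0.002,-0.12,0,0.2,0,0,0.04,-0.003,-0.155,0,0.2,0,0,0.05,-0.004,-0.19,0,0.2,0,0,0.055,-0.004,-0.225,0,0.2,0,0,0.06,-0.005,-0.26,0,0.2,0,0,0.065,-0.005,-0.29,0,0.2,0,0,0.07,-0.006,-0.315,0,0.2,0,0,0.07,-0.006,-0.325,0,0.2,0,0,0.07,-0.006,-0.325,0,0.2]}}

```text
time: 31.0
tool_pos: [0.4583, -0.0164, 0.1455]
ee_rot: [-3.139, -0.001, 1.627]
wrist_force: [-0.1, -0.5, -2.0]
width: 0.0334
finger_force: 30.0
```

Emit:
{"op": "move_arm", "data": {"steps": [0,0,0.005,0,-0.02,0,0.2,0,0,0.01,0,-0.05,0,0.2,0,0,0.02,-0.001,-0.085,0,0.2,0,0,0.03,-0.001,-0.12,0,0.2,0,0,0.04,-0.002,-0.155,0,0.2,0,0,0.05,-0.002,-0.19,0,0.2,0,0,0.06,-0.002,-0.225,0,0.2,0,0,0.065,-0.003,-0.26,0,0.2,0,0,0.07,-0.003,-0.29,0,0.2,0,0,0.073,-0.003,-0.315,0,0.2,0,0,0.073,-0.003,-0.324,0,0.2,0,0,0.073,-0.003,-0.324,0,0.2]}}

```text
time: 32.2
tool_pos: [0.4564, -0.3392, 0.1459]
ee_rot: [-3.141, -0.002, 1.703]
wrist_force: [-0.9, 0.3, -2.5]
width: 0.033
finger_force: 30.0
```

Emit:
{"op": "move_arm", "data": {"steps": [0,0,0,0,0,-0.03,0.2,0,0,0,0,0,-0.06,0.2,0,0,0,0,0,-0.085,0.2,0,0,0,0,0,-0.105,0.2,0,0,0,0,0,-0.115,0.2,0,0,0,0,0,-0.12,0.2,0,0,0,0,0,-0.12,0.2,0,0,0,0,0,-0.12,0.2]}}

```text
time: 33.0
tool_pos: [0.4569, -0.34, 0.0282]
ee_rot: [3.14, 0.002, 1.703]
wrist_force: [0.4, 0.9, -1.9]
width: 0.0335
finger_force: 30.0
```

Emit:
{"op": "move_arm", "data": {"steps": [0,0,0,0,0,-0.002,0.2,0,0,0,0,0,-0.004,0.2,0,0,0,0,0,-0.006,0.2,0,0,0,0,0,-0.007,0.2,0,0,0,0,0,-0.008,0.2,0,0,0,0,0,-0.0085,0.2,0,0,0,0,0,-0.0085,0.2]}}

```text
time: 33.7
tool_pos: [0.4559, -0.3398, 0.0183]
ee_rot: [3.142, -0.0, 1.703]
wrist_force: [0.7, 0.8, -2.2]
width: 0.0332
finger_force: 30.0
```

Emit:
{"op": "move_arm", "data": {"steps": [0,0,0,0,0,-0.0005,0.2,0,0,0,0,0,-0.001,0.2,0,0,0,0,0,-0.001,0.2]}}

```text
time: 34.0
tool_pos: [0.4561, -0.3399, 0.0181]
ee_rot: [3.141, 0.0, 1.703]
wrist_force: [-2.0, 0.8, 2.2]
width: 0.0334
finger_force: 30.0
```

Contact. Releasing, lifting and moving clear to check.

Emit:
{"op": "move_arm", "data": {"steps": [0,0,0,0,0,0,0.6,0,0,0,0,0,0,0.6,0,0,0,0,0,0,0.6,0,0,0,0,0,0,0.6,0,0,0,0,0,0.02,0.6,0,0,0,0,0,0.05,0.6,0,0,0,0,0,0.09,0.6,0,0,0,0,0,0.13,0.6,0,0,0,0,0,0.18,0.6,0,0,0,0,0,0.18,0.6]}}

```text
time: 35.0
tool_pos: [0.459, -0.3425, 0.2066]
ee_rot: [3.131, 0.012, 1.703]
wrist_force: [-0.0, -0.1, 0.7]
width: 0.0561
finger_force: 0.0
```

Emit:
{"op": "move_arm", "data": {"steps": [0,0,0,-0.15,0.2,0,0.6,0,0,0,-0.15,0.2,0,0.6,0,0,0,-0.15,0.2,0,0.6,0,0,0,-0.15,0.2,0,0.6,0,0,0,-0.15,0.2,0,0.6,0,0,0,-0.15,0.2,0,0.6,0,0,0,-0.15,0.2,0,0.6]}}

```text
time: 35.7
tool_pos: [0.306, -0.1396, 0.1974]
ee_rot: [3.14, 0.002, 1.704]
wrist_force: [0.3, 0.5, -0.6]
width: 0.0564
finger_force: 0.0
```

Run:
```python
from h import *
o=get_obs(); print(o["tool_pos"],o["time"])
p=bars(("scene","top"),dict(red=(.602,.122),green=(.573,-.118),blue=(.456,-.34)))
save("t4.png",cv2.resize(p[90:310,160:500],None,fx=2.35,fy=2.35,interpolation=cv2.INTER_CUBIC))
```

```text
[ 0.30598968 -0.1395664   0.19737152] 35.7
scene red [602.4 125.1 -19.1  92.   35.3] 343 0.0404
scene green [ 575.  -116.9   -7.7   96.1   33.6] 267 0.0401
scene blue [ 459.8 -338.4    8.8   92.8   35.7] 209 0.0403
top red [599.4 121.2 -19.1  93.4  35.3] 309 0.0396
top green [ 572.3 -119.3   -7.5   91.9   35.1] 306 0.0399
top blue [ 455.8 -341.1    8.1   92.4   34.5] 306 0.0404
```

View pics/t4.png

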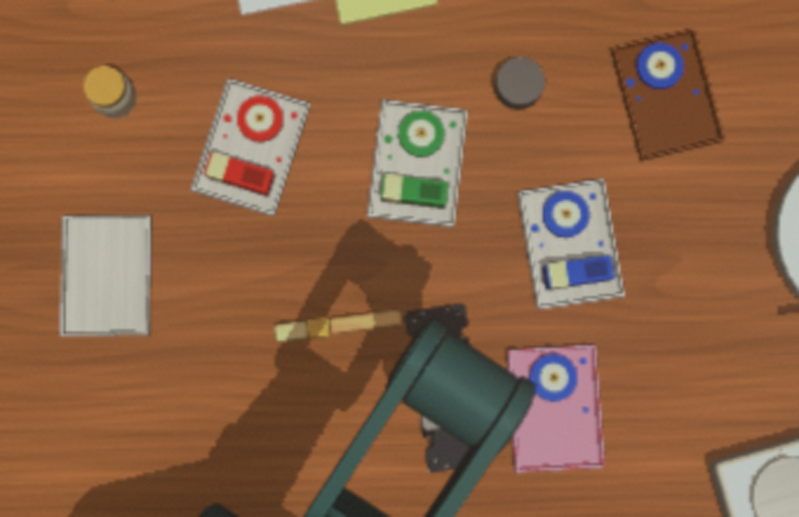

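All three bars lie flat in their matching trays: red at crop (240,173), green at (415,190) and blue at (578,271). The spare tray is empty, and the jar, charcoal and brush haven't moved.

```bash
python3 -c "
from bench import *
print(close_job())"
```

```text
the job is handed in; nothing more can be done
None
```

The job is handed in: the final pictures showed the red, green and blue bars lying flat in their matching trays, the spare tray empty, and the jar, charcoal block and brush where they were.

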